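# Snap the yellow battery pack into the test clip

### The job

Lift the yellow tubular battery pack, and only that one, out of the blue bin and lay it in the open mouth of the test clip, on the orange sprung jaw, with its red end towards the red terminal; let go of it there. Then press it down past the jaw until it sits fully home in the fork and the jaw has snapped shut over it. Leave the two grey packs in the bin and do not knock over or shift the carton, the jar and the cup.

Things in the scene. Friction and masses are not known exactly. Their poses are not given: they have to be found in the camera images.
- bin: Open blue plastic bin, fixed, 215 (x) x 262 (y) mm outside, walls 6 mm thick and 55 mm high, black raised floor 22 mm above the bench. Origin: centre of its underside. Three packs lie on its floor, roughly along its x axis, about 78 mm apart in y, in any order. The bin stands left or right of the robot, the clip on the other side.
- yellow_pack_mid (a point): Centre of the yellow pack, the one to load, on its long axis x: loose rod 150 mm long, 0.13 to 0.25 kg, round yellow body 26 mm in diameter, square cap 30 x 30 x 14 mm on each end, red at +x, black at -x. It lies on its caps: this point starts 15 mm above the bin floor (37 mm above the bench).
- yellow_red_end (a point): Middle of the outer face of the yellow pack's red cap, 75 mm along +x from its centre.
- grey_pack_a_mid (a point): Centre of a grey pack of the same shape, to be left in the bin.
- grey_pack_b_mid (a point): Centre of the other grey pack of the same shape, to be left in the bin.
- clip: Test clip, fixed to the bench: aluminium base plate 130 (x) x 200 (y) x 15 mm; origin: centre of its underside. The slot for the pack runs along the clip's y axis above the origin. Two dark steel forks, 18 mm wide in y, stand at y = +42 and -42 mm; sprung orange jaw on the +x side. Red terminal block at y = +92 mm, black one at y = -92 mm, both up to z = 39 mm.
- fork_top (a point): Midway between the tops of the two tall prongs (clip x -14, y 0, z 86 mm), clip axes. Tall prongs: -x side of the slot, inner face upright at x = -14 mm up to z = 86 mm, above it leaning outwards to z about 103 mm. Short prongs: +x side, inner face x = +14 mm, up to z = 47 mm. Fork floor at z = 32 mm.
- contact_top (a point): Top middle of the black contact blocks between the forks (clip x 0, y 0, z 51 mm). They lie x 15 to 27 mm on either side of the slot, y within 22 mm, and reach z = 51 mm, so fingers cannot straddle a seated pack: press its top in the middle with closed fingertips. Seated, the pack's top is at z = 58 mm.
- clip_seat (a point): Where the pack's centre lies when seated: on the slot's centre line, 45 mm above the clip's underside; clip axes (y along the slot to the red terminal). A pack laid in the mouth rests between tall prongs and jaw noses with its centre about 31 mm above this point and 1 mm to -x; pressing moves it down 31 mm against roughly 8 to 15 N.
- jaw (a joint): Angle of the orange sprung jaw (rad): 0 shut, held on its stop by the spring; grows to 0.5 as it is pushed outwards to the clip's +x. Hinge along the clip's y, under the slot, at z = 22 mm. Two arms, 15 mm wide, at y = +42 and -42 mm, stand at x 22 to 31 mm up to z about 83 mm, joined by a bar at z = 32 mm; each ends in a nose.
- jaw_nose (a point): Tip of the jaw's noses, midway between the two: when shut 4 mm to +x of the slot's centre line and 60 mm above the clip's underside. From the tip each nose slopes up and outwards at 55 degrees to z about 83 mm.
- carton: Loose cardboard carton 90 x 50 x 100 mm standing between bin and clip, 0.35 kg, origin: centre of its underside.
- jar: Loose jar with a white cap, 50 mm in diameter, 110 mm high, standing beyond the clip; origin: centre of its underside.
- cup: Loose empty orange cup, 64 mm across, 60 mm high, standing beyond the bin; origin: centre of its underside.

How it is judged:
By the outcome, as a careful person would: the job done as asked, in the order asked, and still so for the second after the job is handed in, with the robot touching nothing.
It also fails if it takes over 53 s, if anything falls off the work surface, if the arm or the gripper's body presses on something with over 40 N, if the wrist force passes 120 N, or if a joint passes its speed limit or range.

### The arm

A 6-joint arm with a two-finger parallel gripper is mounted at the origin on the work surface. World frame = base frame: x ahead of the robot, y to its left, z up, the work surface at z = 0. Lengths are in m, angles in rad, forces in N, time in s.
With the tool pointing down it reaches from about 0.35 to 0.975 m from the base axis. Payload 4.9 kg.
Tool frame: the origin (TCP) lies on the centre line of the jaws, within the pads' length; the fingertips stand 25 mm ahead of it and the grasp point (between the pads) lies 6 mm ahead of it; z points along the fingers, y is the line along which they close (so a half turn about z gives the same grasp; the last joint's range is limited). The gripper opens to 85 mm and grips with 20 to 120 N. Pads are 22 mm wide; open, the fingers measure 114 mm over their backs; the gripper's body (76 mm by 85 mm) begins 54 mm behind the grasp point. The pads swing forward as they close: fully open they stand 13 mm farther back than shut.
Start: joints at [1.197, 0.053, 1.613, -0, 1.476, -0.119], TCP at [0.158, 0.605, 0.256] pointing down, gripper open.
Joint ranges: [-3.01, 3.01], [-1.01, 2.22], [0.06, 2.58], [-1.02, 4.17], [0.09, 2.62], [-3.14, 3.14]. Speed limits (rad/s): [2.57, 2.57, 3.14, 3.14, 3.14, 3.14].

### API

Orientations are given as a unit quaternion [w, x, y, z].
In Python, from plant import state, grab_frame, get_calibration, job gives the robot as it stands. The module is installed in compiled form; this text tells all that it offers.
- The arm moves only by the tool move_arm, never from a script. Its argument "targets" is a list that holds one entry, the list of rows, each a list of 5 numbers: the opening in per cent of the stroke, from 0 (shut) to 100 (fully open), then the shift along the tool's x, y, z as a fraction of full scale, then the turn about the tool's z as a fraction of full scale. A call has 1 to 5 rows; each row shifts and turns the commanded pose from where the row before left it, along the tool's axes as they then stand; what a row does not reach is not made up. Full scale, the value 1, is 0.6 m for a shift and 6 degrees for a turn. A row lasts 1/12 s, in which the tool goes at most 41.7 mm and 7.16 degrees, less where a joint would pass 70% of its speed; a pose out of reach is approached as far as the arm can. A call with a number of a shift or a turn outside -1 to 1 is refused whole. A call with a gripper value outside its range is refused whole. The fingers move at their own pace and stop on an object; the grip force is fixed at half the most. Time passes only in rows, so rows that do not move let the fingers close. It gives the time, the measured TCP pose, the force, the opening and the grip force at its end, in the units of the state.
- state(): the state, without advancing time (a new reading comes with each control period).
- grab_frame(name): name is "scene" or "top"; returns the picture (400x640x3 uint8, red, green, blue); there is no depth.
- get_calibration(name): a dict with "vertical_fov" (degrees; the focal length in pixels is half the picture's height over the tangent of half this angle, whatever the lens; pixels are square), "cx", "cy" (the principal point, pixels), "R" (3x3) and "t" (3): a world point X has camera coordinates R X + t. Camera axes: x right, y down, z forward; pixel columns grow to the right and rows downward; lengths in m; the calibration is good to about 2 mm. A picture is of the moment at which its call begins. get_calibration takes no time and is no camera call.
- job.job_done(): hands the job in; it is judged then, once.
The state is a dict: "time": time; "joint_pos": joint angles; "joint_vel": joint speeds; "joint_efforts": joint torques, N m; "tool_pos": TCP position; "tool_rot": TCP orientation; "contact_force": force on the tool from outside, world axes, zero at the start; "ft_torque": the same for the moment, N m; "gripper_width": opening from 0.0 (shut) to 1.0 (fully open); "grasp_force": force on a finger pad.
Only numpy, scipy, OpenCV 4.12 (cv2) and the standard library are available. Lean on these libraries where they do the work, as an engineer would, in place of code of your own. Each camera call takes 0.05 s, during which the arm holds its last target. There are 200 camera calls.

## Working session

There is one attempt and no reset: what is moved stays moved. The work goes in short steps, Python scripts to look and compute and a tool call to move; the robot and the scene stay as the last step left them, time stands still between calls to the robot, and variables do not carry over. Pictures are saved under pics/ and viewed, at most 10 in all, crops included, and the job is handed in when it is done.

Besides the shell and the picture viewer there is one more tool, called after "Request:" as name(argument=value, ...) on one line, values as JSON. move_arm: Moves the arm, as the interface text tells. Shift numbers are shares of 0.6 m and turn numbers shares of 6 degrees, none past 1 either way. Its arguments: {"type":"object","properties":{"targets":{"type":"array"}},"required":["targets"]}

```bash
mkdir -p pics; python3 - <<'E'
from plant import *
import cv2
for n in("scene","top"):
    f=grab_frame(n);cv2.imwrite(f"pics/{n}0.png",f[:,:,::-1]);c=get_calibration(n);print(n,c)
s=state();print(s)
E
```

```text
scene {'vertical_fov': 43.50040736373102, 'cx': 312.4513173352511, 'cy': 201.32190717872828, 'R': array([[-0.55907967,  0.82903083,  0.01173862],
       [ 0.46160278,  0.32299296, -0.82619514],
       [-0.68873274, -0.45649033, -0.56326174]]), 't': array([ 0.34970074, -0.21252596,  1.8143306 ])}
top {'vertical_fov': 51.33513069366074, 'cx': 314.3564453615437, 'cy': 194.28082681244342, 'R': array([[-0.01319942, -0.99939008, -0.03233013],
       [-0.99880786,  0.01469759, -0.04654926],
       [ 0.04699604,  0.03167717, -0.99839267]]), 't': array([0.01954279, 0.59387565, 0.97781559])}
{'time': 0.1, 'joint_pos': array([ 1.19697919e+00,  5.33098720e-02,  1.61417680e+00, -2.97829291e-05,
        1.47596294e+00, -1.18969089e-01]), 'joint_vel': array([ 0.00075084, -0.00058194, -0.00542887,  0.00133268,  0.00066962,
        0.00100623]), 'joint_efforts': array([ 6.69807159e-04, -3.94896019e+01, -3.71366072e+01, -5.81998484e-05,
        3.84760962e-03, -7.00676040e-06]), 'tool_pos': array([0.1573597 , 0.6043321 , 0.25516209]), 'tool_rot': array([-2.12087663e-04,  1.27078009e-01,  9.91892291e-01, -9.04053535e-04]), 'contact_force': array([-0.52947613,  0.09070354,  0.10538871]), 'ft_torque': array([ 0.00913048, -0.05107231, -0.00870531]), 'grasp_force': 0.0, 'gripper_width': 0.9990302881126658}
```

View pics/scene0.png

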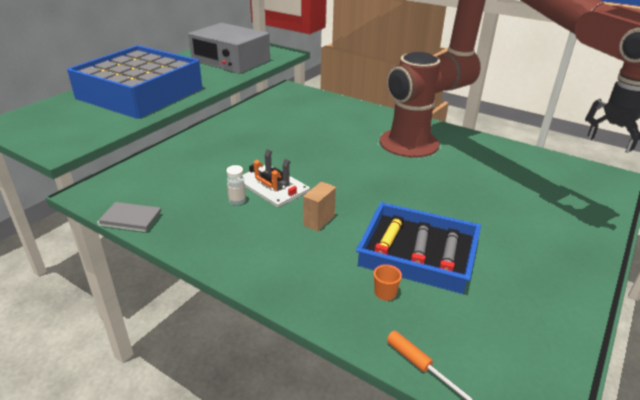

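View pics/top0.png

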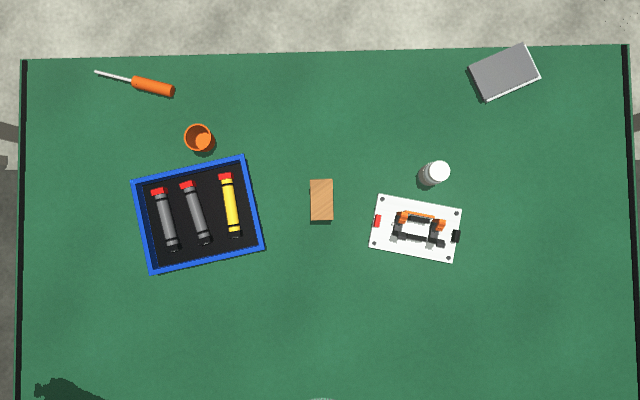

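The scene view has the yellow pack at about (390,236) and the clip at about (272,178). In the top view the yellow pack is at (231,205) with its red end up, at (225,176). The clip plate is at about (415,228), red terminal on the left at (377,221) and orange jaw on the +x side.

```bash
cat > h.py <<'E'
import numpy as np,cv2
from plant import *
def ray(n,uv):
    c=get_calibration(n);f=200/np.tan(np.radians(c["vertical_fov"]/2))
    d=c["R"].T@np.array([(uv[0]-c["cx"])/f,(uv[1]-c["cy"])/f,1.]);return -c["R"].T@c["t"],d
def onz(n,uv,z):
    o,d=ray(n,uv);return o+d*(z-o[2])/d[2]
def proj(n,X):
    c=get_calibration(n);f=200/np.tan(np.radians(c["vertical_fov"]/2))
    p=c["R"]@np.asarray(X)+c["t"];return np.array([f*p[0]/p[2]+c["cx"],f*p[1]/p[2]+c["cy"]])
def hsv(img):return cv2.cvtColor(img,cv2.COLOR_RGB2HSV)
def blobs(m,amin=15):
    n,l,st,ce=cv2.connectedComponentsWithStats(m.astype(np.uint8))
    return [(st[i],ce[i],l==i) for i in range(1,n) if st[i][4]>=amin]
E
cat > m.py <<'E'
from h import *
im=cv2.imread("pics/top0.png")[:,:,::-1].copy();H=hsv(im).astype(int);h,s,v=H[...,0],H[...,1],H[...,2]
yel=(h>22)&(h<35)&(s>150)&(v>120);red=((h<5)|(h>174))&(s>170)&(v>100);wh=(s<40)&(v>190)
org=(h>6)&(h<16)&(s>170)&(v>120)
for nm,m in(("yel",yel),("red",red),("white",wh),("org",org)):
    for st,ce,l in blobs(m):
        ys,xs=np.nonzero(l);r=cv2.minAreaRect(np.c_[xs,ys].astype(np.float32))
        print(nm,st,ce.round(1),[np.round(a,1) for a in r],onz("top",ce,.05).round(4))
l=max(blobs(wh),key=lambda b:b[0][4] if b[1][1]>180 else 0)[2];ys,xs=np.nonzero(l)
P=np.array([onz("top",p,.015)[:2] for p in cv2.boxPoints(cv2.minAreaRect(np.c_[xs,ys].astype(np.float32)))])
print("plate",P.round(4),P.mean(0))
E
python3 m.py
python3 - <<'E'
import cv2
a=cv2.imread("pics/top0.png");cv2.imwrite("pics/z1.png",cv2.hconcat([cv2.resize(a[160:280,120:270],None,fx=2.6,fy=2.6,interpolation=2),cv2.resize(a[160:280,350:500],None,fx=2.6,fy=2.6,interpolation=2)]))
E
```

```text
yel [221 179  12   5  42] [226.4 181. ] [array([226.5, 181. ]), array([11.,  4.]), np.float64(0.0)] [0.6261 0.2136 0.05  ]
yel [222 185  17  40 408] [230.1 204.7] [array([230.1, 204.3]), array([39.5, 10.9]), np.float64(80.5)] [0.5713 0.2051 0.05  ]
yel [229 226  11   6  48] [233.8 228.4] [array([234. , 228.5]), array([ 5., 10.]), np.float64(90.0)] [0.5165 0.1968 0.05  ]
red [218 172  15   8  80] [224.2 175.4] [array([224.8, 175.4]), array([ 6.1, 14.3]), np.float64(81.9)] [0.6394 0.2186 0.05  ]
red [179 180  17  10  93] [186.4 183.9] [array([186.9, 183.8]), array([ 6.7, 15.9]), np.float64(74.1)] [0.6209 0.3071 0.05  ]
red [150 187  14   9  82] [156.5 190.9] [array([156.5, 190.9]), array([ 6.3, 13. ]), np.float64(71.6)] [0.6057 0.3774 0.05  ]
red [374 215   7  12  58] [376.7 220.5] [array([376.7, 220.3]), array([ 4.7, 11.8]), np.float64(11.3)] [ 0.5305 -0.1314  0.05  ]
white [   9    0  132   58 4163] [69.7 29.7] [array([74.5, 28.5]), array([131.,  57.]), np.float64(-0.0)] [0.9942 0.5891 0.05  ]
white [97  0 13 10 53] [102.6   4.9] [array([103.1,   5.9]), array([10.4,  9.5]), np.float6
[... 3613 characters left out ...]
rray([415.2, 228.8]), array([26.8, 13.1]), np.float64(7.4)] [ 0.511  -0.2193  0.05  ]
org [131  76  42  21 468] [151.2  85.2] [array([151.1,  85.1]), array([40.9, 11.9]), np.float64(14.9)] [0.8552 0.3912 0.05  ]
org [184 124  27  27 450] [197.4 138.8] [array([197., 137.]), array([26., 26.]), np.float64(90.0)] [0.726  0.2813 0.05  ]
org [399 211  35  12 105] [408.7 216.1] [array([415.2, 214.6]), array([10.7, 34.5]), np.float64(80.2)] [ 0.5395 -0.204   0.05  ]
org [436 219   9  12  69] [440.4 224.7] [array([440.5, 224.8]), array([ 6.8, 11.5]), np.float64(20.6)] [ 0.5191 -0.2749  0.05  ]
plate [[ 0.4678 -0.1132]
 [ 0.5956 -0.1403]
 [ 0.5546 -0.3362]
 [ 0.4281 -0.3083]] [ 0.51150746 -0.22451376]
```

View pics/z1.png

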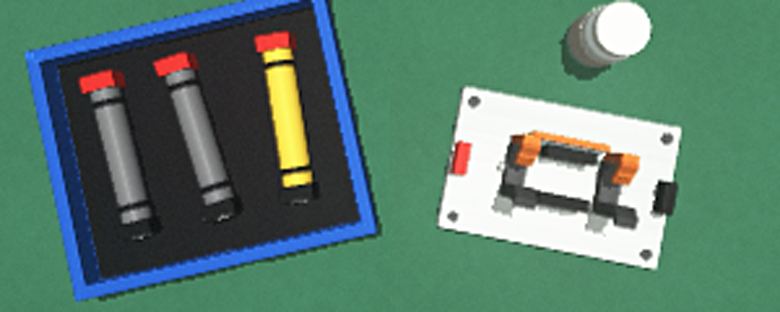

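The crop shows the yellow pack nearest the bin's right (-y) wall. The clip's jaw is on the upper (+x) side and its red block is on the left. Next I refine the positions with both views.

```bash
cat > m2.py <<'E'
from h import *
def tri(a,b):
    o1,d1=ray("top",a);o2,d2=ray("scene",b)
    s=np.linalg.lstsq(np.c_[d1,-d2],o2-o1,rcond=None)[0];p,q=o1+d1*s[0],o2+d2*s[1]
    return (p+q)/2,np.linalg.norm(p-q)
im=cv2.imread("pics/scene0.png")[:,:,::-1].copy();H=hsv(im).astype(int);h,s,v=H[...,0],H[...,1],H[...,2]
yel=(h>20)&(h<35)&(s>150)&(v>100);red=((h<5)|(h>174))&(s>170)&(v>80);yel[:,:370]=0;yel[300:]=0;yel[:200]=0
red[:150]=0
for nm,m in(("yel",yel),("red",red)):
    for st,ce,l in blobs(m): print(nm,st,ce.round(1))
def cen(n,m):
    ys,xs=np.nonzero(m);return np.array([xs.mean(),ys.mean()])
t=cv2.imread("pics/top0.png")[:,:,::-1].copy();T=hsv(t).astype(int);ty=(T[...,0]>22)&(T[...,0]<35)&(T[...,1]>150)&(T[...,2]>120)
print("yellow tri",tri(cen("top",ty),cen("scene",yel)), onz("top",cen("top",ty),.037),onz("top",(224.2,175.4),.05), onz("top",(376.7,220.5),.039))
# bin rim from blue (top rim z=.055)
bl=(T[...,0]>100)&(T[...,0]<120)&(T[...,1]>150)&(T[...,2]>150)
b=max(blobs(bl),key=lambda b:b[0][4])[2];ys,xs=np.nonzero(b)
P=np.array([onz("top",p,.055)[:2] for p in cv2.boxPoints(cv2.minAreaRect(np.c_[xs,ys].astype(np.float32)))]);print("bin",P.round(3),P.mean(0))
C=np.array([.5115,-.2245]);a=np.radians(-11.9);R=np.array([[np.cos(a),-np.sin(a)],[np.sin(a),np.cos(a)]])
for X in((0,92,39),(0,-92,39),(-18,42,103),(-18,-42,103),(26,42,83),(26,-42,83)):
    w=np.r_[C+R@np.array(X[:2])/1e3,X[2]/1e3];print(X,proj("top",w).round(1),proj("scene",w).round(1))
E
python3 m2.py
python3 - <<'E'
import cv2
a=cv2.imread("pics/scene0.png");b=cv2.imread("pics/top0.png");cv2.imwrite("pics/z2.png",cv2.hconcat([cv2.resize(a[140:215,230:320],(396,330),interpolation=0),cv2.resize(b[190:265,370:460],(396,330),interpolation=0)]))
E
```

```text
yel [381 219  21  28 306] [391.  232.2]
red [289 187   7   7  37] [291.9 190.1]
red [375 243  13  10  74] [380.9 248. ]
red [412 253  13  10  78] [418.1 257.4]
red [440 260  14  10  81] [446.8 264.8]
yellow tri (array([0.57025504, 0.20698041, 0.04509803]), np.float64(0.001852673225634105)) [0.57091027 0.20806662 0.037     ] [0.63929774 0.21864283 0.05      ] [ 0.53028862 -0.13254892  0.039     ]
bin [[0.633 0.445]
 [0.69  0.173]
 [0.469 0.124]
 [0.412 0.392]] [0.5508548 0.2835009]
(0, 92, 39) [377.5 220.4] [292.9 186.7]
(0, -92, 39) [456.9 236. ] [254.1 164. ]
(-18, 42, 103) [402.5 233.7] [285.9 159.8]
(-18, -42, 103) [441.4 241.3] [267.7 149.9]
(26, 42, 83) [404.6 213.5] [274.9 170.7]
(26, -42, 83) [442.6 220.9] [256.9 160.4]
```

View pics/z2.png

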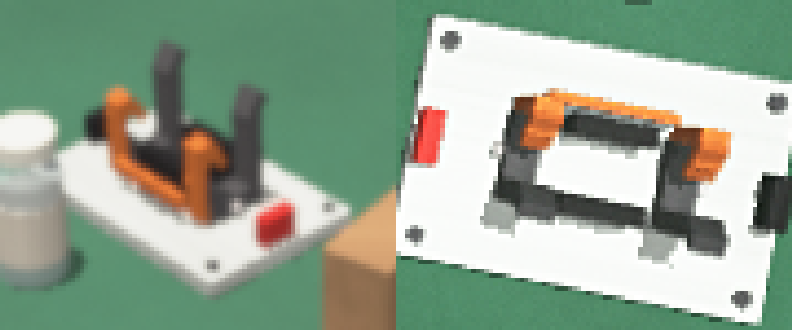

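The clip model lands on the image features, for example a prong tip predicted at (286,160) and seen at about (287,160). I take the pack at (0.571, 0.2075) with yaw 8.7°. The clip is at (0.5115, -0.2245) with yaw -11.9°. Moving above the pack now.

Request:
move_arm(targets=[[[60,-0.0556,-0.0311,0,0],[60,-0.0556,-0.0311,0,0],[60,-0.0556,-0.0311,0,0],[60,-0.0556,-0.0311,0,0],[60,-0.0556,-0.0311,0,0]]])

```text
time: 0.52
tool_pos: [0.2961, 0.4709, 0.2557]
tool_rot: [-0.0, 0.127, 0.992, -0.0]
contact_force: [-0.1, 1.1, -0.0]
gripper_width: 0.593
grasp_force: 0.0
```

Request:
move_arm(targets=[[[60,-0.0556,-0.0311,0,0],[60,-0.0556,-0.0311,0,0],[60,-0.0556,-0.0311,0,0],[60,-0.0556,-0.0311,0,0],[60,-0.0556,-0.0311,0,0]]])

```text
time: 0.93
tool_pos: [0.4341, 0.3385, 0.2559]
tool_rot: [-0.0, 0.127, 0.992, -0.0]
contact_force: [-0.4, 0.2, -0.4]
gripper_width: 0.601
grasp_force: 0.0
```

Request:
move_arm(targets=[[[60,-0.0556,-0.0311,0,0],[60,-0.0556,-0.0311,0,0],[60,-0.0556,-0.0311,0,0],[60,-0.0556,-0.0311,0,0],[60,-0.0556,-0.0311,0,0]]])

```text
time: 1.35
tool_pos: [0.5721, 0.2062, 0.2557]
tool_rot: [-0.0, 0.127, 0.992, -0.0]
contact_force: [-0.7, 0.4, -1.2]
gripper_width: 0.601
grasp_force: 0.0
```

Request:
move_arm(targets=[[[60,0,0,0,1],[60,0,0,0,1],[60,0,0,0,1],[60,0,0,0,1],[60,0,0,0,1]]])

```text
time: 1.77
tool_pos: [0.571, 0.2075, 0.2555]
tool_rot: [-0.001, 0.382, 0.924, -0.0]
contact_force: [0.8, 1.0, 0.3]
gripper_width: 0.599
grasp_force: 0.0
```

Request:
move_arm(targets=[[[60,0,0,0,1],[60,0,0,0,1],[60,0,0,0,1],[60,0,0,0,1],[60,0,0,0,1]]])

```text
time: 2.18
tool_pos: [0.5709, 0.2077, 0.2556]
tool_rot: [-0.0, 0.608, 0.794, -0.0]
contact_force: [-0.2, -0.4, -0.4]
gripper_width: 0.598
grasp_force: 0.0
```

Request:
move_arm(targets=[[[60,0,0,0,1],[60,0,0,0,1],[60,0,0,0,1],[60,0,0,0,1],[60,0,0,0,1]]])

```text
time: 2.6
tool_pos: [0.5709, 0.2077, 0.2556]
tool_rot: [-0.0, 0.793, 0.609, -0.001]
contact_force: [0.1, 0.1, -0.3]
gripper_width: 0.604
grasp_force: 0.0
```

Request:
move_arm(targets=[[[60,0,0,0,1],[60,0,0,0,1],[60,0,0,0,1],[60,0,0,0,1],[60,0,0,0,1]]])

```text
time: 3.02
tool_pos: [0.5709, 0.2077, 0.2556]
tool_rot: [-0.0, 0.924, 0.384, -0.001]
contact_force: [0.3, 0.1, -0.1]
gripper_width: 0.599
grasp_force: 0.0
```

Request:
move_arm(targets=[[[60,0,0,0,1],[60,0,0,0,1],[60,0,0,0,1],[60,0,0,0,1],[60,0,0,0,1]]])

```text
time: 3.43
tool_pos: [0.5709, 0.2078, 0.2556]
tool_rot: [0.0, 0.991, 0.131, -0.001]
contact_force: [0.0, -0.9, 0.1]
gripper_width: 0.599
grasp_force: 0.0
```

Request:
move_arm(targets=[[[60,0,0,0,1],[60,0,0,0.05,0.1],[60,0,0,0.05,0],[60,0,0,0.05,0],[60,0,0,0,0]]])

```text
time: 3.85
tool_pos: [0.5666, 0.2067, 0.1581]
tool_rot: [0.001, 0.997, 0.077, -0.007]
contact_force: [-1.1, -0.3, -1.8]
gripper_width: 0.602
grasp_force: 0.0
```

```bash
python3 - <<'E'
from h import *
s=state();q=s["tool_rot"];print(s["tool_pos"],np.degrees(2*np.arctan2(q[2],q[1])),s["joint_pos"].round(2))
a=grab_frame("scene")[:,:,::-1];b=grab_frame("top")[:,:,::-1];cv2.imwrite("pics/z3.png",cv2.hconcat([cv2.resize(a[130:300,340:500],None,fx=2.4,fy=2.4),cv2.resize(b[130:300,110:270],None,fx=2.4,fy=2.4)]))
E
```

```text
[0.56663204 0.20669826 0.15813726] 8.796254118570271 [ 0.23  0.09  1.74 -0.    1.32  1.64]
```

View pics/z3.png

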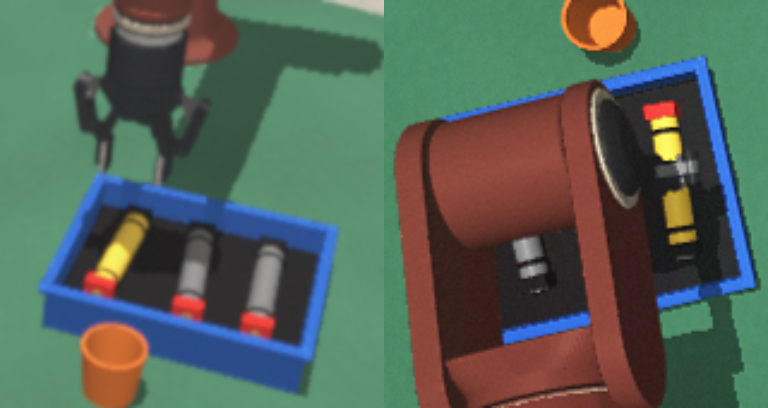

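The gripper straddles the yellow pack, with the fingers visible at its mid-length. Descending.

Request:
move_arm(targets=[[[60,0,0,0.03,0],[60,0,0,0.03,0],[60,0,0,0.03,0],[60,0,0,0.03,0],[60,0,0,0,0]]])

```text
time: 4.37
tool_pos: [0.5705, 0.2076, 0.0932]
tool_rot: [0.0, 0.997, 0.077, -0.001]
contact_force: [-1.2, 0.4, -0.3]
gripper_width: 0.603
grasp_force: 0.0
```

Request:
move_arm(targets=[[[60,0,0,0.02,0],[60,0,0,0.02,0],[60,0,0,0.02,0],[60,0,0,0.01,0],[60,0,0,0,0]]])

```text
time: 4.78
tool_pos: [0.57, 0.2075, 0.0503]
tool_rot: [0.0, 0.997, 0.077, -0.002]
contact_force: [0.1, 0.4, -0.1]
gripper_width: 0.6
grasp_force: 0.0
```

Request:
move_arm(targets=[[[60,0,0,0,0],[60,0,0,0,0]]])

```text
time: 4.95
tool_pos: [0.5716, 0.2079, 0.0528]
tool_rot: [-0.0, 0.997, 0.077, 0.0]
contact_force: [-0.7, 0.4, -0.0]
gripper_width: 0.599
grasp_force: 0.0
```

Request:
move_arm(targets=[[[60,0,0,0.003,0],[10,0,0,0,0],[10,0,0,0,0],[10,0,0,0,0],[10,0,0,0,0]]])

```text
time: 5.37
tool_pos: [0.5716, 0.2079, 0.0511]
tool_rot: [-0.0, 0.997, 0.077, 0.0]
contact_force: [-0.1, -0.2, 2.0]
gripper_width: 0.282
grasp_force: 59.3
```

Request:
move_arm(targets=[[[10,0,0,0,0],[10,0,0,0,0],[10,0,0,0,0]]])

```text
time: 5.62
tool_pos: [0.5716, 0.2079, 0.0511]
tool_rot: [-0.0, 0.997, 0.077, 0.0]
contact_force: [-0.6, 0.1, 4.1]
gripper_width: 0.277
grasp_force: 59.4
```

Request:
move_arm(targets=[[[10,0,0,-0.01,0],[10,0,0,-0.015,0],[10,0,0,-0.02,0],[10,0,0,0,0],[10,0,0,0,0]]])

```text
time: 6.03
tool_pos: [0.5721, 0.208, 0.079]
tool_rot: [-0.0, 0.997, 0.077, 0.001]
contact_force: [-1.2, -0.4, -2.3]
gripper_width: 0.278
grasp_force: 59.0
```

```bash
python3 - <<'E'
from h import *
a=grab_frame("scene")[:,:,::-1];b=grab_frame("top")[:,:,::-1];cv2.imwrite("pics/z4.png",cv2.hconcat([cv2.resize(a[160:290,340:500],None,fx=2.4,fy=2.4),cv2.resize(b[150:280,110:270],None,fx=2.4,fy=2.4)]))
print(state()["ft_torque"],state()["contact_force"])
E
```

```text
[-0.02030349 -0.00131959 -0.01089947] [-0.35961451  0.52858209 -2.13330454]
```

View pics/z4.png

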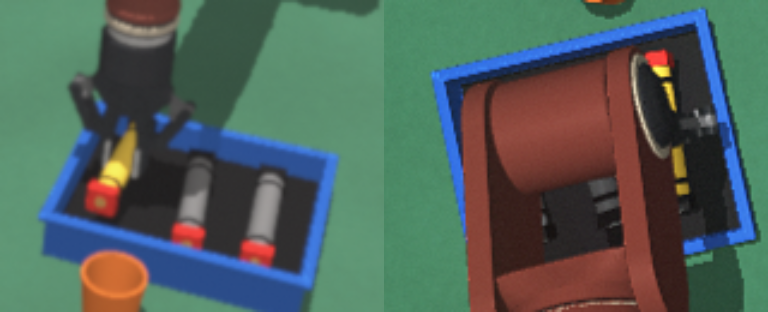

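The pack is held level and lifted clear. The force reads about -2.1 N, which fits its weight. Lifting and turning it.

Request:
move_arm(targets=[[[10,0,0,-0.04,0],[10,0,0,-0.06,0],[10,0,0,-0.06,0],[10,0,0,-0.06,0],[10,0,0,-0.06,0]]])

```text
time: 6.55
tool_pos: [0.5705, 0.2077, 0.2461]
tool_rot: [0.0, 0.997, 0.077, -0.001]
contact_force: [1.3, 0.1, -1.4]
gripper_width: 0.28
grasp_force: 59.1
```

Request:
move_arm(targets=[[[10,0,0,-0.02,-0.5],[10,0,0,0,-1],[10,0,0,0,-1],[10,0,0,0,-1],[10,0,0,0,-1]]])

```text
time: 6.97
tool_pos: [0.5708, 0.2077, 0.2567]
tool_rot: [-0.0, 0.951, 0.31, -0.001]
contact_force: [-0.6, -0.3, -2.5]
gripper_width: 0.282
grasp_force: 59.2
```

Request:
move_arm(targets=[[[10,0,0,0,-1],[10,0,0,0,-1],[10,0,0,0,-1],[10,0,0,0,-1],[10,0,0,0,-1]]])

```text
time: 7.38
tool_pos: [0.5708, 0.2077, 0.2564]
tool_rot: [-0.0, 0.838, 0.545, -0.001]
contact_force: [-0.4, 0.0, -1.5]
gripper_width: 0.281
grasp_force: 59.2
```

Request:
move_arm(targets=[[[10,0,0,0,-1],[10,0,0,0,-0.7],[10,0,0,0,-0.35],[10,0,0,0,0],[10,0,0,0,0]]])

```text
time: 7.8
tool_pos: [0.5709, 0.2077, 0.2567]
tool_rot: [-0.0, 0.777, 0.63, -0.001]
contact_force: [-0.5, -0.3, -1.2]
gripper_width: 0.281
grasp_force: 59.2
```

Request:
move_arm(targets=[[[10,-0.03,0.00376,0,0],[10,-0.05,0.00376,0,0],[10,-0.064,0.00376,0,0],[10,-0.064,0.00376,0,0],[10,-0.064,0.00376,0,0]]])

```text
time: 8.22
tool_pos: [0.548, 0.0446, 0.2572]
tool_rot: [-0.0, 0.777, 0.63, -0.0]
contact_force: [0.9, 0.6, -2.4]
gripper_width: 0.287
grasp_force: 59.2
```

Request:
move_arm(targets=[[[10,-0.064,0.00376,0,0],[10,-0.064,0.00376,0,0],[10,-0.064,0.00376,0,0],[10,-0.064,0.00376,0,0],[10,-0.064,0.00376,0,0]]])

```text
time: 8.63
tool_pos: [0.5193, -0.1461, 0.2574]
tool_rot: [0.0, 0.777, 0.63, 0.0]
contact_force: [0.4, -0.7, -2.9]
gripper_width: 0.28
grasp_force: 59.2
```

Request:
move_arm(targets=[[[10,-0.064,0.00376,0,0],[10,-0.05,0.00376,0,0],[10,-0.02,0.00376,0,0],[10,0,0,0,0],[10,0,0,0,0]]])

```text
time: 9.05
tool_pos: [0.51, -0.2244, 0.2572]
tool_rot: [-0.001, 0.777, 0.629, 0.0]
contact_force: [0.4, -0.1, -2.5]
gripper_width: 0.279
grasp_force: 59.2
```

Request:
move_arm(targets=[[[10,0,0,0.03,0],[10,0,0,0.05,0],[10,0,0,0.05,0],[10,0,0,0.03,0],[10,0,0,0,0]]])

```text
time: 9.47
tool_pos: [0.5075, -0.2208, 0.1557]
tool_rot: [-0.005, 0.776, 0.631, -0.002]
contact_force: [-0.9, 0.2, -3.2]
gripper_width: 0.284
grasp_force: 59.3
```

Request:
move_arm(targets=[[[10,0,0,0,0],[10,0,0,0,0],[10,0,0,0,0]]])

```text
time: 9.72
tool_pos: [0.5116, -0.2247, 0.1642]
tool_rot: [0.002, 0.776, 0.63, 0.001]
contact_force: [0.4, -0.5, -1.7]
gripper_width: 0.282
grasp_force: 59.3
```

```bash
python3 - <<'E'
from h import *
s=state();q=s["tool_rot"];print(s["tool_pos"],np.degrees(2*np.arctan2(q[2],q[1])),s["joint_pos"].round(2))
a=grab_frame("scene")[:,:,::-1];b=grab_frame("top")[:,:,::-1]
cv2.imwrite("pics/s5.png",a);cv2.imwrite("pics/t5.png",b)
cv2.imwrite("pics/z5.png",cv2.hconcat([cv2.resize(a[90:220,220:345],None,fx=3.1,fy=3.1),cv2.resize(b[150:280,350:475],None,fx=3.1,fy=3.1)]))
E
```

```text
[ 0.51158358 -0.22466271  0.16416481] 78.14499391576611 [-0.55 -0.03  1.86  0.    1.31 -0.34]
```

View pics/z5.png

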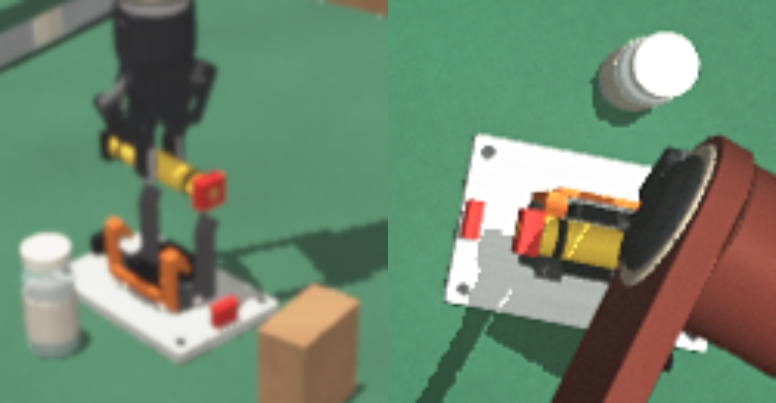

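The pack hangs over the slot with its red end towards the red terminal. Its red cap shows at about (287,151) in the scene view. I'll check its offset before lowering.

```bash
python3 - <<'E'
import re
src=open("m2.py").read().split("im=")[0]
exec(src)
def red(f,lo,hi):
    H=hsv(cv2.imread(f)[:,:,::-1].copy()).astype(int);m=((H[...,0]<5)|(H[...,0]>174))&(H[...,1]>150)&(H[...,2]>60)
    return [(st.tolist(),ce) for st,ce,l in blobs(m) if lo[0]<ce[0]<hi[0] and lo[1]<ce[1]<hi[1]]
a=red("pics/t5.png",(370,200),(420,240));b=red("pics/s5.png",(270,130),(310,200));print(a,b)
X=tri(max(a,key=lambda t:t[1][0])[1],min(b,key=lambda t:t[1][1])[1]);print("red cap",X)
C=np.array([.5115,-.2245]);th=np.radians(-11.9);R=np.array([[np.cos(th),-np.sin(th)],[np.sin(th),np.cos(th)]])
print("clip coords mm",R.T@(X[0][:2]-C)*1e3)
E
```

```text
[([374, 215, 7, 12, 61], array([376.72131148, 220.3442623 ])), ([390, 217, 11, 16, 113], array([395.07079646, 224.59292035]))] [([283, 146, 9, 12, 72], array([286.59722222, 150.90277778])), ([289, 186, 8, 9, 52], array([292.07692308, 189.94230769]))]
red cap (array([ 0.52428637, -0.15817662,  0.14910303]), np.float64(0.003100135484600472))
clip coords mm [-1.16457767 67.53462644]
```

Request:
move_arm(targets=[[[10,0,0,0.02,0],[10,0,0,0.03,0],[10,0,0,0.03,0],[10,0,0,0.02,0],[10,0,0,0,0]]])

```text
time: 10.23
tool_pos: [0.5126, -0.2252, 0.1003]
tool_rot: [0.003, 0.777, 0.63, 0.002]
contact_force: [10.4, -1.3, -4.6]
gripper_width: 0.28
grasp_force: 59.7
```

Request:
move_arm(targets=[[[10,0,0,0,0],[10,0,0,0,0],[10,0,0,0.005,0],[10,0,0,0,0],[10,0,0,0,0]]])

```text
time: 10.65
tool_pos: [0.5126, -0.2256, 0.0995]
tool_rot: [0.003, 0.777, 0.63, 0.002]
contact_force: [6.6, -2.0, -3.2]
gripper_width: 0.281
grasp_force: 60.0
```

Request:
move_arm(targets=[[[10,0,0,0.005,0],[10,0,0,0,0],[10,0,0,0,0]]])

```text
time: 10.9
tool_pos: [0.5123, -0.2255, 0.0964]
tool_rot: [0.003, 0.777, 0.63, 0.002]
contact_force: [7.0, -1.1, -3.4]
gripper_width: 0.282
grasp_force: 60.0
```

Request:
move_arm(targets=[[[10,0,0.002,0,0],[10,0,0,0.005,0],[10,0,0,0,0],[10,0,0,0,0]]])

```text
time: 11.23
tool_pos: [0.5125, -0.2253, 0.0926]
tool_rot: [0.002, 0.777, 0.63, 0.001]
contact_force: [6.1, -2.0, -3.5]
gripper_width: 0.281
grasp_force: 60.1
```

Request:
move_arm(targets=[[[10,0,0,0.003,0],[10,0,0,0,0],[10,0,0,0,0]]])

```text
time: 11.48
tool_pos: [0.5125, -0.2252, 0.0909]
tool_rot: [0.002, 0.777, 0.63, 0.001]
contact_force: [5.7, -1.3, -3.3]
gripper_width: 0.282
grasp_force: 60.1
```

Request:
move_arm(targets=[[[10,0,0.001,0.003,0],[10,0,0,0,0],[10,0,0,0,0]]])

```text
time: 11.73
tool_pos: [0.5125, -0.2252, 0.0895]
tool_rot: [0.001, 0.777, 0.63, 0.0]
contact_force: [3.6, -1.4, 2.7]
gripper_width: 0.28
grasp_force: 60.7
```

Request:
move_arm(targets=[[[10,0,0,0.003,0],[10,0,0,0,0],[10,0,0,0,0]]])

```text
time: 11.98
tool_pos: [0.5125, -0.2253, 0.0886]
tool_rot: [0.001, 0.777, 0.63, 0.0]
contact_force: [0.6, -0.6, 6.5]
gripper_width: 0.279
grasp_force: 61.3
```

It now rests on the noses, with force up 6.5 N. Releasing and rising.

Request:
move_arm(targets=[[[35,0,0,0,0],[45,0,0,0,0],[55,0,0,0,0],[55,0,0,0,0],[55,0,0,0,0]]])

```text
time: 12.4
tool_pos: [0.5112, -0.2245, 0.0864]
tool_rot: [-0.001, 0.777, 0.63, -0.0]
contact_force: [-1.1, -1.0, 0.7]
gripper_width: 0.548
grasp_force: 0.0
```

Request:
move_arm(targets=[[[55,0,0,-0.02,0],[55,0,0,-0.03,0],[55,0,0,-0.03,0],[55,0,0,-0.02,0],[0,0,0,0,0]]])

```text
time: 12.82
tool_pos: [0.5138, -0.226, 0.1514]
tool_rot: [0.003, 0.777, 0.63, 0.001]
contact_force: [0.9, -0.4, 0.6]
gripper_width: 0.424
grasp_force: 0.0
```

Request:
move_arm(targets=[[[0,0,0,0,0],[0,0,0,0,0],[0,0,0,0,0],[0,0,0,0,0],[0,0,0,0,0]]])

```text
time: 13.23
tool_pos: [0.5113, -0.2245, 0.146]
tool_rot: [-0.001, 0.777, 0.63, -0.0]
contact_force: [-0.1, 0.1, 0.2]
gripper_width: -0.002
grasp_force: 0.0
```

```bash
python3 - <<'E'
from h import *
print(state()["tool_pos"],state()["gripper_width"])
a=grab_frame("scene")[:,:,::-1];b=grab_frame("top")[:,:,::-1]
cv2.imwrite("pics/s6.png",a);cv2.imwrite("pics/t6.png",b)
cv2.imwrite("pics/z6.png",cv2.hconcat([cv2.resize(a[90:220,220:345],None,fx=3.1,fy=3.1),cv2.resize(b[150:280,350:475],None,fx=3.1,fy=3.1)]))
E
```

```text
[ 0.51134798 -0.22454517  0.14603346] -0.0020469372365176266
```

View pics/z6.png

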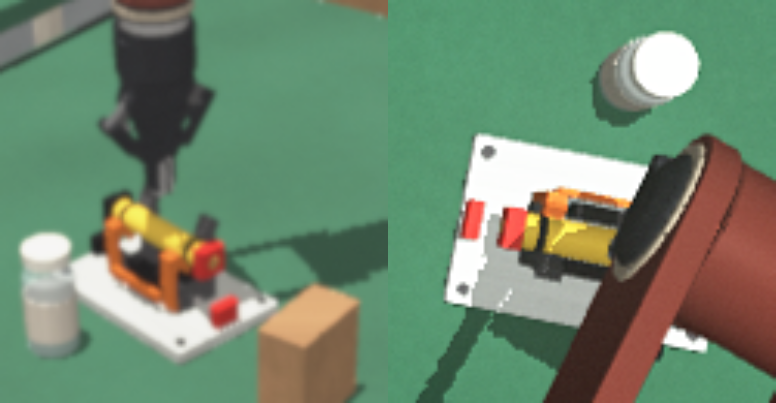

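The pack is lying in the mouth on the jaw noses, level, with the fingers shut above it. Checking where its middle is along the slot.

```bash
cat > chk.py <<'E'
import sys
exec(open("m2.py").read().split("im=")[0])
def red(f,lo,hi):
    H=hsv(cv2.imread(f)[:,:,::-1].copy()).astype(int);m=((H[...,0]<5)|(H[...,0]>174))&(H[...,1]>150)&(H[...,2]>60)
    return [(st.tolist(),ce) for st,ce,l in blobs(m) if lo[0]<ce[0]<hi[0] and lo[1]<ce[1]<hi[1]]
k=sys.argv[1]
a=red(f"pics/t{k}.png",(370,200),(420,240));b=red(f"pics/s{k}.png",(270,130),(310,200));print(a,b)
X=tri(max(a,key=lambda t:t[1][0])[1],min(b,key=lambda t:t[1][1])[1]);print("red cap",X)
C=np.array([.5115,-.2245]);th=np.radians(-11.9);R=np.array([[np.cos(th),-np.sin(th)],[np.sin(th),np.cos(th)]])
print("clip coords mm",R.T@(X[0][:2]-C)*1e3)
E
python3 chk.py 6
```

```text
[([374, 215, 7, 12, 61], array([376.72131148, 220.3442623 ])), ([386, 217, 9, 14, 87], array([389.90804598, 223.09195402]))] [([282, 168, 10, 12, 75], array([286.38666667, 173.58666667])), ([288, 186, 8, 9, 53], array([291.71698113, 189.96226415]))]
red cap (array([ 0.52576645, -0.15916488,  0.07339613]), np.float64(0.003615304528567897))
clip coords mm [ 0.48747426 66.87280418]
```

Request:
move_arm(targets=[[[0,0,0,0.015,0],[0,0,0,0.02,0],[0,0,0,0.01,0],[0,0,0,0,0],[0,0,0,0,0]]])

```text
time: 13.75
tool_pos: [0.5112, -0.2244, 0.1187]
tool_rot: [-0.001, 0.777, 0.63, -0.0]
contact_force: [0.5, -0.9, 0.7]
gripper_width: -0.0
grasp_force: 0.0
```

Request:
move_arm(targets=[[[0,0,0,0.005,0],[0,0,0,0.005,0],[0,0,0,0.005,0],[0,0,0,0,0]]])

```text
time: 14.08
tool_pos: [0.5126, -0.2253, 0.1123]
tool_rot: [0.001, 0.777, 0.63, 0.0]
contact_force: [-0.6, 0.1, 3.7]
gripper_width: -0.001
grasp_force: 1.8
```

Request:
move_arm(targets=[[[0,0,0,0.005,0],[0,0,0,0.005,0],[0,0,0,0.005,0],[0,0,0,0,0]]])

```text
time: 14.42
tool_pos: [0.5143, -0.2263, 0.1057]
tool_rot: [0.003, 0.777, 0.63, 0.001]
contact_force: [1.5, 0.3, 9.8]
gripper_width: 0.0
grasp_force: 4.9
```

Request:
move_arm(targets=[[[0,0,0,0.005,0],[0,0,0,0.005,0],[0,0,0,0.005,0],[0,0,0,0,0]]])

```text
time: 14.75
tool_pos: [0.5135, -0.2258, 0.095]
tool_rot: [0.002, 0.777, 0.63, 0.001]
contact_force: [0.5, -0.2, 2.3]
gripper_width: 0.002
grasp_force: 1.3
```

Request:
move_arm(targets=[[[0,0,0,0.005,0],[0,0,0,0.005,0],[0,0,0,0.005,0],[0,0,0,0,0]]])

```text
time: 15.08
tool_pos: [0.5114, -0.2245, 0.0832]
tool_rot: [-0.001, 0.777, 0.63, -0.0]
contact_force: [0.1, 0.2, 0.7]
gripper_width: -0.002
grasp_force: 0.0
```

Request:
move_arm(targets=[[[0,0,0,0.004,0],[0,0,0,0.003,0],[0,0,0,0,0],[0,0,0,0,0]]])

```text
time: 15.42
tool_pos: [0.5135, -0.2254, 0.0827]
tool_rot: [0.001, 0.777, 0.63, 0.001]
contact_force: [-2.2, 2.4, 13.2]
gripper_width: 0.003
grasp_force: 6.7
```

Request:
move_arm(targets=[[[0,0,0,0.003,0],[0,0,0,0,0]]])

```text
time: 15.58
tool_pos: [0.5138, -0.2255, 0.0826]
tool_rot: [0.001, 0.777, 0.63, 0.001]
contact_force: [-5.0, 4.5, 22.2]
gripper_width: 0.001
grasp_force: 11.3
```

Request:
move_arm(targets=[[[0,0,0,-0.02,0],[0,0,0,-0.04,0],[0,0,0,-0.06,0],[0,0,0,-0.06,0],[0,0,0,-0.06,0]]])

```text
time: 16.0
tool_pos: [0.511, -0.2243, 0.2223]
tool_rot: [-0.001, 0.777, 0.63, -0.0]
contact_force: [1.2, -0.1, 0.5]
gripper_width: 0.002
grasp_force: 0.0
```

Request:
move_arm(targets=[[[0,0.05,0,-0.02,0],[0,0.06,0,0,0],[0,0.06,0,0,0],[0,0.06,0,0,0],[0,0.06,0,0,0]]])

```text
time: 16.42
tool_pos: [0.5474, -0.053, 0.2335]
tool_rot: [-0.0, 0.777, 0.63, -0.0]
contact_force: [-0.1, 0.5, -0.1]
gripper_width: -0.001
grasp_force: 0.0
```

```bash
python3 - <<'E'
from h import *
a=grab_frame("scene")[:,:,::-1];b=grab_frame("top")[:,:,::-1]
cv2.imwrite("pics/s7.png",a);cv2.imwrite("pics/t7.png",b)
cv2.imwrite("pics/z7.png",cv2.hconcat([cv2.resize(a[120:300,220:490],(400,267)),cv2.resize(a[130:215,225:345],(396,267)) ]))
E
python3 chk.py 7
```

```text
[] [([282, 175, 14, 20, 114], array([288.42982456, 185.74561404]))]Traceback (most recent call last):
  File "chk.py", line 8, in <module>
    X=tri(max(a,key=lambda t:t[1][0])[1],min(b,key=lambda t:t[1][1])[1]);print("red cap",X)
          ~~~^^^^^^^^^^^^^^^^^^^^^^^^
ValueError: max() iterable argument is empty
```

View pics/z7.png

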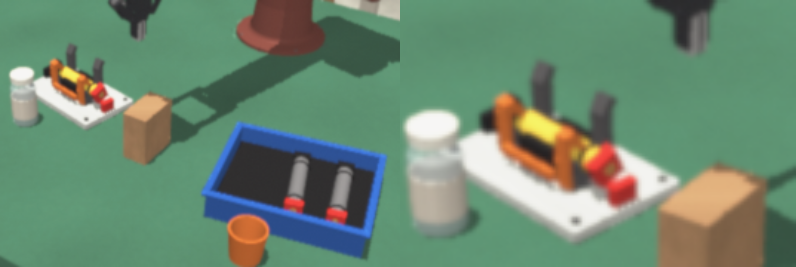

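The pack is seated and the jaw is upright over it. The red cap sits right beside the red terminal, the grey packs are still in the bin, and the carton, jar and cup are where they were. Handing in.

```bash
python3 -c "
from plant import *
print(job.job_done())"
```

```text
the job is handed in; nothing more can be done
None
```

The yellow pack is pressed home in the clip with its red end towards the red terminal and the jaw shut over it; the grey packs, carton, jar and cup looked unmoved in the last picture, and I handed the job in at about 16.5 s (no verdict was returned).

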